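# Clamp a tin under the stop rod of a bench tin holder

### The arm

A 7-joint arm with a two-finger parallel gripper is mounted at the origin on a cart in front of the work surface, level with it; the furniture and walls round the work are solid. World frame = base frame: x ahead of the robot, y to its left, z up, the work surface at z = 0. Lengths are in m, angles in rad, forces in N, time in s.
With the tool pointing down it reaches from about 0.425 to 0.975 m from the base axis. Payload 16.7 kg.
Tool frame: the origin (TCP) lies on the centre line of the jaws, within the pads' length; the fingertips stand 14 mm ahead of it and the grasp point (between the pads) lies 5 mm behind it (robot.nose_length is the distance from the TCP to the fingertips, in m); x points along the fingers, y is the direction in which the jaws open and shut, and the axes are right-handed (so a half turn about x gives the same grasp; the last joint's range is limited). The gripper opens to 85 mm and grips with 20 to 120 N. Pads are 22 mm wide; open, the fingers measure 114 mm over their backs; the gripper's body (76 mm by 85 mm) begins 54 mm behind the grasp point. The pads swing forward as they close: fully open they stand 13 mm farther back than shut.
Start: joints at [-1.294, 0.426, 0.074, 1.606, -0.034, 1.111, -0.067], TCP at [0.279, 0.614, 0.245] pointing down, gripper open.
Joint ranges: [-2.85, 2.85], [-0.5, 2.14], [-1.23, 1.37], [0.21, 2.46], [-1.02, 4.16], [0.16, 2.05], [-2.73, 2.73]. Speed limits (rad/s): [1.89, 1.89, 2.39, 2.39, 3.01, 3.01, 3.01].

### API

Orientations are given as a unit quaternion [x, y, z, w].
In Python, from plant import robot, vision gives the robot as it stands.
- The arm moves only by the tool carry_out, never from a script. Its argument "steps" is a list of rows, each a list of 3 entries, a list of its own where there are three numbers: the shift along the tool's x, y, z in m, then the turn, a rotation vector about the tool's x, y, z in degrees, then the opening, from 0 (shut) to 1 (fully open). In form: [[[tx, ty, tz], [rx, ry, rz], grip], ...]. A call has 1 to 20 rows; each row is the pose to reach, as a shift and turn from the pose measured when the call began, along the tool's axes at that moment; what a row does not reach only later rows make up. A row lasts 1/12 s, in which the tool goes at most 41.7 mm and 7.16 degrees, less where a joint would pass 70% of its speed; a pose out of reach is approached as far as the arm can. A call with a gripper value outside its range is refused whole. The fingers move at their own pace and stop on an object; the grip force is fixed at half the most. Time passes only in rows, so rows that repeat a pose let the fingers close. It gives the time, the measured TCP pose, the force and the opening at its end, in the units of the state.
- robot.sense(): the state, without advancing time (a new reading comes with each control period).
- vision.get_image(name): name is "scene" or "side" or "wrist"; returns the picture (420x560x3 uint8, blue, green, red); there is no depth.
- vision.calibration(name): a dict with "intrinsics" (3x3 intrinsics, pixels), "eye" and "attitude" of the camera in the world; the wrist camera has in their place "hand_eye" (4x4, takes a point from camera to tool coordinates, whose origin is the TCP and whose axes are the tool frame's). Camera axes: x right, y down, z forward; pixel columns grow to the right and rows downward; lengths in m; the calibration is good to about 2 mm. A picture is of the moment at which its call begins: read the wrist's pose just before it. calibration takes no time and is no camera call.
- robot.job_done(): hands the job in, once; it reports no verdict.
The state is a dict: "time_s": time; "joint_positions": joint angles; "qd": joint speeds; "joint_efforts": joint torques, N m; "tcp_pos": TCP position; "eef_rot": TCP orientation; "ft_force": force on the tool from outside, world axes, zero at the start; "torque": the same for the moment, N m; "finger_gap": finger opening in m.
Only numpy, scipy, OpenCV 4.12 (cv2) and the standard library are available. Lean on these libraries where they do the work, as an engineer would, in place of code of your own. Each camera call takes 0.05 s, during which the arm holds its last target.

### The job

Get the tin ready for opening in the tin holder: slide the tray that carries it fully home under the rod, then lower the rod gently by its knob until its foot rests on the tin's lid, and last swing the red clamp lever fully round to its stop to lock the rod. Do not tip the tin, and leave the mug, the bottle, the bowl and the can beside it where they stand.

Things in the scene. Friction and masses are not known exactly. Their poses are not given: they have to be found in the camera images.
- stand: The tin holder: grey base plate 285 x 150 mm with a steel post at the back, an arm 165 mm above the worktop reaching forward from it, and a boss at the arm's front end that carries the vertical stop rod. It stands firm. Origin on the worktop under the rod's axis; +x points from the rod to the post (back), -x to the front, where the tray comes out; z up. The post's axis is at x = +100 mm, the tray and its handle lie along -x; the base plate runs from x = -155 to +130 mm.
- tray (a joint): Steel tray that slides along the holder's x axis: 0 = pulled out to the front (start), 0.070 m = fully home, the tin's centre under the rod. About 3 N moves it; it stays where it is left.
- tray_handle (a point): Centre to grip of the tray's upright black round handle, 20 to 23 mm in diameter. The handle's top is 22 mm above this point and the tray's top surface 32 mm below it. The handle is 100 mm in front of the tin's centre and moves with the tray.
- tin_top (a point): Centre of the lid of the round food tin, 86 mm in diameter and 40 mm high, loose inside the tray's 8 mm rim (about 2 mm play). The lid's height is 68.5 mm above the worktop.
- stop_rod (a joint): Vertical stop rod: 0 = fully raised, grows (m) as it is lowered; it touches the tin's lid at about 0.055 and its lower end of travel is 0.070. A drag in the boss holds it at any height; about 2 N down moves it, about 8 N up.
- rod_knob (a point): Centre of the round black knob on top of the stop rod: 30 mm in diameter, 37 mm high (19 mm up and down from this point). It moves with the rod. With the rod on the tin this point is 35 mm above the arm's top.
- rod_foot (a point): Centre of the underside of the rubber foot at the lower end of the stop rod, 40 mm in diameter, 136 mm below the knob's centre.
- clamp_lever (a joint): Red clamp lever on top of the arm, turning about a vertical axis: 0 = loose, pointing to the holder's -y side and 0.6 rad to the back; grows as it turns clockwise seen from above (its tip goes to the front); 1.2 rad = the stop, locked. It starts at 0 to 0.2 rad, takes about 2 N at its knob, and stays where it is left.
- lever_knob (a point): Centre of the upright red round grip at the tip of the clamp lever, 15 to 19 mm in diameter; the grip's top is 18 mm above this point and the lever's bar 19 mm below it. 85 mm from the lever's axis.
- clamp_lever_hinge (a point): Point on the vertical axis of the clamp lever, 40 mm behind the rod's axis, at the height of the arm's top.
- mug: White mug with green dots and a handle, 78 x 114 x 93 mm, a bystander. Origin at its underside.
- sauce_bottle: Brown sauce bottle with a yellow cap, 63 mm in diameter, 154 mm high, a bystander. Origin at its underside.
- sauce_bowl: Small pale bowl with dark sauce, 113 mm in diameter, 51 mm high, a bystander. Origin at its underside.
- lemon_can: Blue and white drink can, 66 mm in diameter, 115 mm high, a bystander. Origin at its underside.
- tuna_tin: The same tin as tin_top; origin at the centre of its underside, z up.

How it is judged:
By the outcome, as a careful person would: the job done as asked, in the order asked, and still so for the second after the job is handed in, with the robot touching nothing.
It also fails if it takes over 54 s, if anything falls off the work surface, if the arm or the gripper's body presses on something with over 40 N, if the wrist force passes 120 N, or if a joint passes its speed limit or range.

## Working session

There is one attempt and no reset: what is moved stays moved. The work goes in short steps, Python scripts to look and compute and a tool call to move; the robot and the scene stay as the last step left them, time stands still between calls to the robot, and variables do not carry over. Pictures are saved under pics/ and viewed, and the job is handed in when it is done.

Besides the shell and the picture viewer there is one more tool, called as a command line: name --argument value ..., lists and objects as JSON in quotes. carry_out: Moves the arm, as the interface text tells. Its arguments: {"type":"object","properties":{"steps":{"type":"array"}},"required":["steps"]}

```bash
mkdir -p pics; ls; python3 - <<'E'
from plant import robot, vision
import cv2
s=robot.sense()
for k in s: print(k,s[k])
print(robot.nose_length)
for n in("scene","side"):
    cv2.imwrite(f"pics/{n}0.png",vision.get_image(n))
for n in("scene","side","wrist"):
    print(n,vision.calibration(n))
cv2.imwrite("pics/wrist0.png",vision.get_image("wrist"))
E
```

```text
pics
time_s 0.0
joint_positions [-1.29350065  0.42674426  0.07385509  1.60663081 -0.03411154  1.11077286
 -0.06710266]
qd [ 0.00094186 -0.00123067  0.00084214  0.00028932 -0.00056413  0.00018399
  0.00073658]
joint_efforts [-1.58660328e-04 -9.49819708e+01  3.76109943e+00 -4.63516581e+01
  1.93494803e-02  1.02244053e-02 -1.14070506e-04]
tcp_pos [0.27928237 0.61407964 0.24459202]
eef_rot [ 0.14931431  0.69113019 -0.15022085  0.69099782]
ft_force [ 0.23230368 -0.60395777  0.33772075]
torque [-0.01561155 -0.02709798 -0.0436412 ]
finger_gap 0.08537661930488702
0.014
scene {'intrinsics': array([[404.78397295,   0.        , 282.62082894],
       [  0.        , 404.78397295, 210.7711268 ],
       [  0.        ,   0.        ,   1.        ]]), 'eye': array([-0.4460935 ,  0.0380587 ,  1.11280021]), 'attitude': array([-0.64502632,  0.66425039, -0.2777254 ,  0.25608801])}
side {'intrinsics': array([[484.1805561 ,   0.        , 275.3170742 ],
       [  0.        , 484.1805561 , 204.20628664],
       [  0.        ,   0.        ,   1.        ]]), 'eye': array([-0.01719851, -0.30998461,  1.24655428]), 'attitude': array([ 0.83268068, -0.4955531 ,  0.12661356, -0.21222396])}
wrist {'intrinsics': array([[355.60264003,   0.        , 277.87846226],
       [  0.        , 355.60264003, 209.59509784],
       [  0.        ,   0.        ,   1.        ]]), 'hand_eye': array([[-3.57655629e-04, -2.64402973e-01,  9.64412225e-01,
        -1.29611202e-01],
       [ 9.99999735e-01,  5.16552613e-04,  5.12471294e-04,
        -7.29758434e-04],
       [-6.33668589e-04,  9.64412153e-01,  2.64402718e-01,
        -6.65440686e-02],
       [ 0.00000000e+00,  0.00000000e+00,  0.00000000e+00,
         1.00000000e+00]])}
```

View pics/scene0.png

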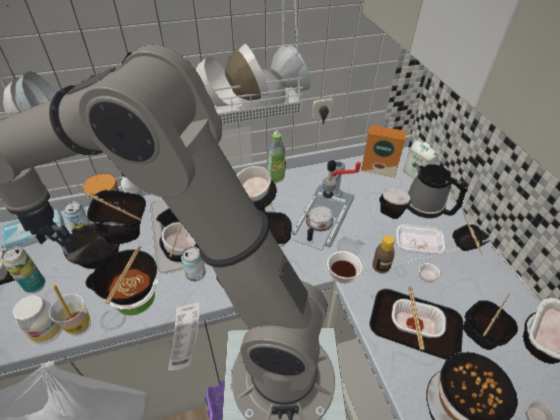

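View pics/side0.png

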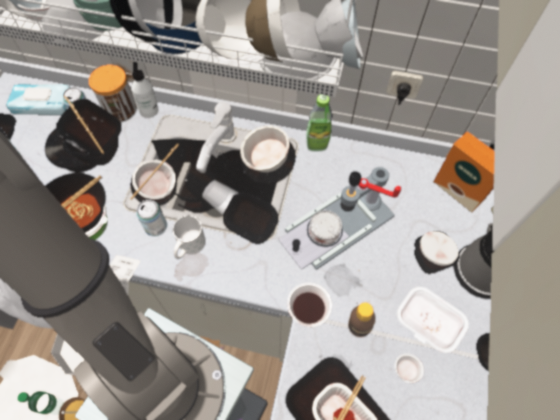

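View pics/wrist0.png

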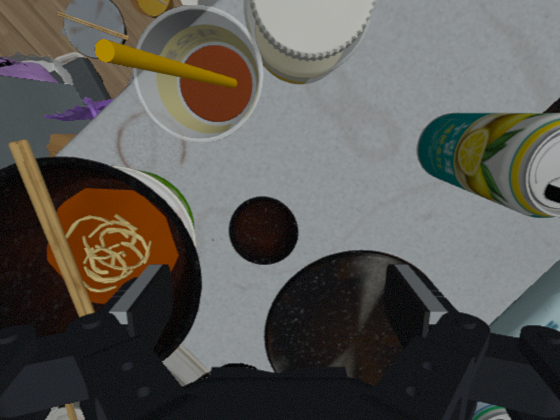

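The stand is at scene ~(325,210) and side ~(340,215): base plate, tray with black handle, tin, and red lever at the back right. I'll enlarge both.

```bash
python3 - <<'E'
import cv2
a=cv2.imread("pics/scene0.png")[140:260,270:400]; cv2.imwrite("pics/sc_c.png",cv2.resize(a,None,fx=5,fy=5,interpolation=cv2.INTER_CUBIC)[:600])
b=cv2.imread("pics/side0.png")[155:275,270:410]; cv2.imwrite("pics/sd_c.png",cv2.resize(b,None,fx=5,fy=5,interpolation=cv2.INTER_CUBIC)[:600])
E
```

```text
(no output)
```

View pics/sc_c.png

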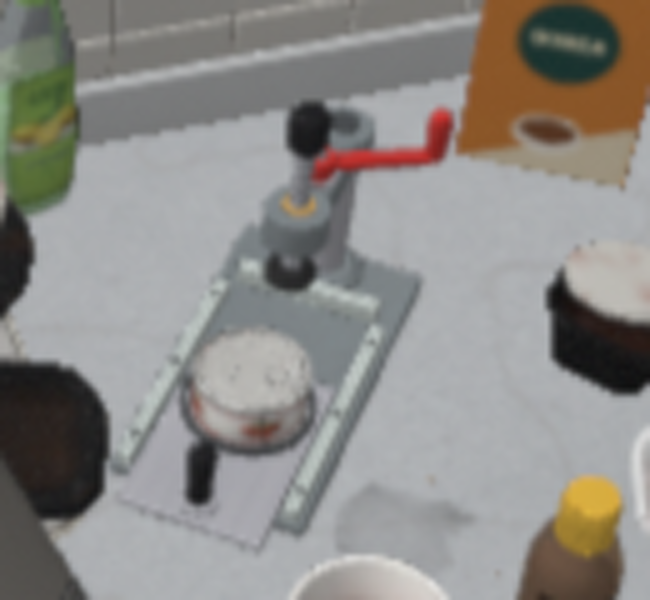

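View pics/sd_c.png

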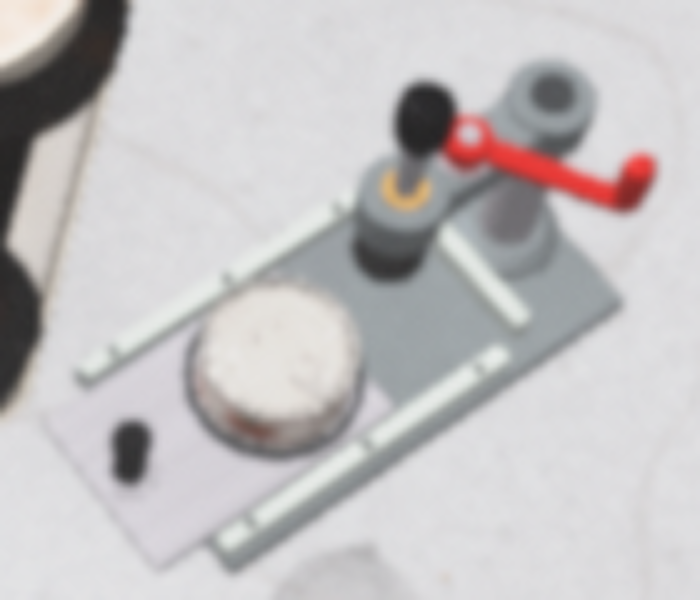

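```bash
cat > h.py <<'E'
import numpy as np, cv2
from scipy.spatial.transform import Rotation as R
from plant import robot, vision
def cam(n,s=None):
    c=vision.calibration(n);K=c["intrinsics"]
    if n=="wrist":
        T=np.eye(4);T[:3,:3]=R.from_quat(s["eef_rot"]).as_matrix();T[:3,3]=s["tcp_pos"]
        M=T@c["hand_eye"];return K,M[:3,3],M[:3,:3]
    return K,np.array(c["eye"]),R.from_quat(c["attitude"]).as_matrix()
def ray(c,p):
    K,e,A=c;d=A@np.linalg.solve(K,[p[0],p[1],1.]);return e,d/np.linalg.norm(d)
def tri(rs):
    M=sum(np.eye(3)-np.outer(d,d) for e,d in rs);b=sum((np.eye(3)-np.outer(d,d))@e for e,d in rs)
    x=np.linalg.solve(M,b);return x,[np.linalg.norm(np.cross(d,x-e)) for e,d in rs]
def atz(r,z): e,d=r;return e+d*(z-e[2])/d[2]
def proj(c,X):
    K,e,A=c;q=K@(A.T@(np.asarray(X)-e));return q[:2]/q[2]
E
python3 - <<'E'
from h import *
np.set_printoptions(precision=4,suppress=True)
sc=cam("scene");sd=cam("side")
f=lambda o,p:(o[0]+(p[0]+.5)/5-.5,o[1]+(p[1]+.5)/5-.5)
P={"lid":((253,371),(278,340)),"htop":((203,448),(131,430)),"hbot":((199,499),(130,478)),"knob":((309,129),(425,118)),"lev":((440,132),(635,182))}
for k,(a,b) in P.items():
    r1=ray(sc,f((270,140),a));r2=ray(sd,f((270,155),b))
    x,e=tri([r1,r2]);print(k,x,np.array(e))
    z={"lid":.0685,"htop":.0825,"hbot":.0285,"knob":.2595,"lev":.2}[k]
    print("   ",atz(r1,z),atz(r2,z))
E
```

```text
lid [ 0.5628 -0.1518  0.0646] [0.0025 0.0025]
    [ 0.5569 -0.1528  0.0685] [ 0.5626 -0.1503  0.0685]
htop [ 0.47   -0.1079  0.0844] [0.0006 0.0006]
    [ 0.4712 -0.1086  0.0825] [ 0.4711 -0.1071  0.0825]
hbot [ 0.4676 -0.1098  0.0319] [0.0013 0.0013]
    [ 0.4714 -0.1094  0.0285] [ 0.4681 -0.1103  0.0285]
knob [ 0.6236 -0.1838  0.2367] [0. 0.]
    [ 0.5958 -0.178   0.2595] [ 0.6092 -0.1866  0.2595]
lev [ 0.6627 -0.2864  0.2005] [0.0005 0.0005]
    [ 0.6638 -0.2862  0.2   ] [ 0.6626 -0.2868  0.2   ]
```

```bash
cat >> h.py <<'E'
D=np.array([.903,-.43,0]);D/=np.linalg.norm(D);Y=np.array([-D[1],D[0],0])
def want(z): 
    x=np.array([0,0,-1.]);return np.column_stack([x,np.cross(z,x),z])
def rel(p,Rw=None,s=None):
    s=s or robot.sense();A=R.from_quat(s["eef_rot"]).as_matrix()
    t=A.T@(np.asarray(p)-s["tcp_pos"]);rv=R.from_matrix(A.T@Rw).as_rotvec(degrees=True) if Rw is not None else np.zeros(3)
    return t.round(4),rv.round(2)
E
python3 - <<'E'
from h import *
np.set_printoptions(precision=4,suppress=True)
s=robot.sense();print(R.from_quat(s["eef_rot"]).as_matrix())
for p in([.47,.25,.30],[.47,-.11,.30],[.47,-.109,.2]):print(rel(p,want(D)),rel(p,want(-D))[1])
E
```

```text
[[-0.0003  0.414   0.9103]
 [-0.0009  0.9103 -0.414 ]
 [-1.     -0.001   0.0001]]
(array([-0.055 , -0.2526,  0.3243]), array([1.01, 0.  , 0.06])) [-178.99   -0.09    0.01]
(array([-0.0546, -0.5803,  0.4734]), array([1.01, 0.  , 0.06])) [-178.99   -0.09    0.01]
(array([ 0.0454, -0.5793,  0.473 ]), array([1.01, 0.  , 0.06])) [-178.99   -0.09    0.01]
```

carry_out --steps '[[[-0.055, -0.05, 0.06], [1, 0, 0], 1], [[-0.055, -0.253, 0.324], [1, 0, 0], 1], [[-0.055, -0.253, 0.324], [1, 0, 0], 1], [[-0.055, -0.253, 0.324], [1, 0, 0], 1], [[-0.055, -0.253, 0.324], [1, 0, 0], 1], [[-0.055, -0.253, 0.324], [1, 0, 0], 1], [[-0.055, -0.253, 0.324], [1, 0, 0], 1], [[-0.055, -0.253, 0.324], [1, 0, 0], 1], [[-0.055, -0.253, 0.324], [1, 0, 0], 1], [[-0.055, -0.253, 0.324], [1, 0, 0], 1], [[-0.055, -0.58, 0.473], [1, 0, 0], 1], [[-0.055, -0.58, 0.473], [1, 0, 0], 1], [[-0.055, -0.58, 0.473], [1, 0, 0], 1], [[-0.055, -0.58, 0.473], [1, 0, 0], 1], [[-0.055, -0.58, 0.473], [1, 0, 0], 1], [[-0.055, -0.58, 0.473], [1, 0, 0], 1], [[-0.055, -0.58, 0.473], [1, 0, 0], 1], [[-0.055, -0.58, 0.473], [1, 0, 0], 1], [[-0.055, -0.58, 0.473], [1, 0, 0], 1], [[-0.055, -0.58, 0.473], [1, 0, 0], 1]]'

```text
time_s: 1.82
tcp_pos: [0.4689, -0.1155, 0.3007]
eef_rot: [0.158, 0.689, -0.159, 0.689]
ft_force: [-0.6, 0.1, -0.9]
finger_gap: 0.0855
```

```bash
python3 - <<'E'
from h import *
s=robot.sense();print(s["time_s"],s["tcp_pos"],s["joint_positions"],s["qd"])
cv2.imwrite("pics/w1.png",vision.get_image("wrist"))
E
```

```text
1.8167 [ 0.46892941 -0.11545366  0.30070552] [-0.46434856  0.04100956  0.5981455   1.98232052 -0.02363234  1.12489033
  1.26306926] [-0.04937202 -0.00240045 -0.08608769  0.01301181 -0.00512215  0.0002634
 -0.11746342]
```

View pics/w1.png

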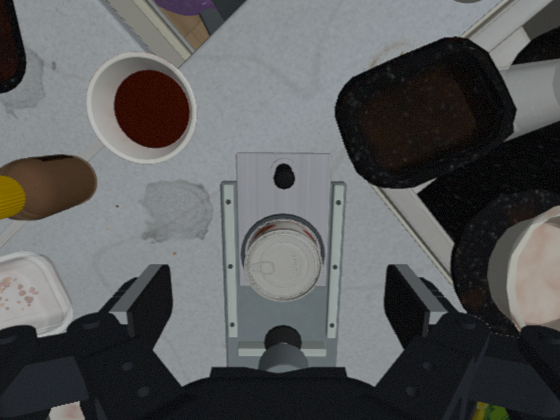

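```bash
python3 - <<'E'
import cv2
a=cv2.imread("pics/w1.png")[145:345,215:355]; cv2.imwrite("pics/w1c.png",cv2.resize(a,None,fx=3,fy=3,interpolation=cv2.INTER_CUBIC))
E
```

```text
(no output)
```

View pics/w1c.png

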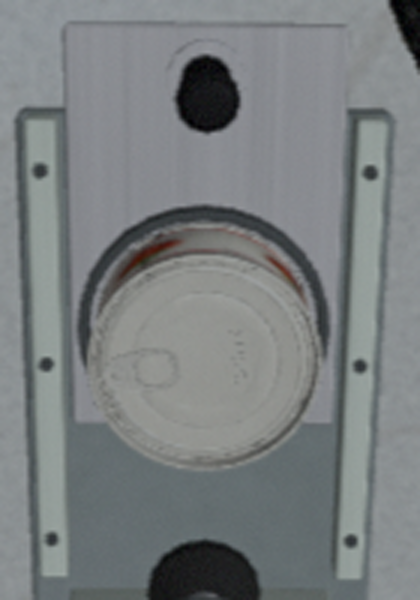

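```bash
python3 - <<'E'
from h import *
np.set_printoptions(precision=4,suppress=True)
s=dict(tcp_pos=[ 0.46892941,-0.11545366,0.30070552],eef_rot=robot.sense()["eef_rot"])
c=cam("wrist",s);f=lambda p:(215+(p[0]+.5)/3-.5,145+(p[1]+.5)/3-.5)
h=atz(ray(c,f((208,100))),.0825);l=atz(ray(c,f((204,362))),.0685)
print(h,l,l-h,np.linalg.norm((l-h)[:2]),np.degrees(np.arctan2(*(l-h)[1::-1])))
pts=[atz(ray(c,f(p)),.03) for p in((40,170),(51,539),(370,173),(351,541))]
for a,b in((0,1),(2,3)):print(np.degrees(np.arctan2(*(pts[b]-pts[a])[1::-1])),pts[a],pts[b])
t=robot.sense();print(t["tcp_pos"],t["finger_gap"])
for z in(.12,.063):print(rel([*h[:2],z],want(D)))
E
```

```text
[ 0.468  -0.1092  0.0825] [ 0.5578 -0.1533  0.0685] [ 0.0898 -0.0441 -0.014 ] 0.10001253584592529 -26.164859487472114
-26.18119781126567 [ 0.4736 -0.1828  0.03  ] [ 0.6193 -0.2545  0.03  ]
-26.014269248358644 [ 0.53   -0.0683  0.03  ] [ 0.6757 -0.1394  0.03  ]
[ 0.4693 -0.1125  0.3005] 0.0857444253506507
(array([ 0.1805,  0.0027, -0.0026]), array([-0.28,  0.02,  0.07]))
(array([ 0.2375,  0.0027, -0.0027]), array([-0.28,  0.02,  0.07]))
```

carry_out --steps '[[[0.08, 0.003, -0.003], [0.4, 0, 0], 1], [[0.16, 0.003, -0.003], [0.4, 0, 0], 1], [[0.2, 0.003, -0.003], [0.4, 0, 0], 1], [[0.235, 0.003, -0.003], [0.4, 0, 0], 1], [[0.235, 0.003, -0.003], [0.4, 0, 0], 1], [[0.235, 0.003, -0.003], [0.4, 0, 0], 1], [[0.235, 0.003, -0.003], [0.4, 0, 0], 1], [[0.235, 0.003, -0.003], [0.4, 0, 0], 0], [[0.235, 0.003, -0.003], [0.4, 0, 0], 0], [[0.235, 0.003, -0.003], [0.4, 0, 0], 0], [[0.235, 0.003, -0.003], [0.4, 0, 0], 0], [[0.235, 0.003, -0.003], [0.4, 0, 0], 0], [[0.235, 0.003, -0.003], [0.4, 0, 0], 0], [[0.235, 0.003, -0.003], [0.4, 0, 0], 0], [[0.235, 0.003, -0.003], [0.4, 0, 0], 0]]'

```text
time_s: 3.12
tcp_pos: [0.4687, -0.1091, 0.0668]
eef_rot: [0.16, 0.688, -0.16, 0.69]
ft_force: [-3.0, -0.8, 17.8]
finger_gap: 0.0197
```

```bash
sed -i 's/D=np.array(.*\]);/D=np.array([np.cos(np.radians(-26.1)),np.sin(np.radians(-26.1)),0]);/' h.py; python3 - <<'E'
from h import *
s=robot.sense();print(s["time_s"],s["tcp_pos"],s["ft_force"],s["finger_gap"])
print(rel(s["tcp_pos"]+D*.07,want(D)))
cv2.imwrite("pics/w2.png",vision.get_image("wrist"))
E
```

```text
3.1167 [ 0.46868417 -0.10907593  0.06676091] [-2.95566079 -0.82097205 17.81204823] 0.019678746872346085
(array([0.0002, 0.0001, 0.07  ]), array([-0.06,  0.14, -0.  ]))
```

View pics/w2.png

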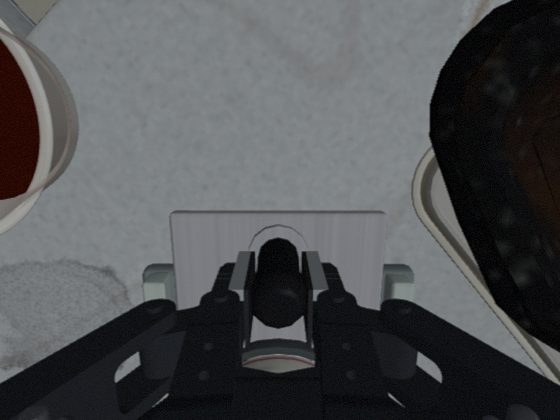

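carry_out --steps '[[[-0.0015, 0, 0.001], [0, 0, 0], 0], [[-0.0015, 0, 0.003], [0, 0, 0], 0], [[-0.0015, 0, 0.006], [0, 0, 0], 0], [[-0.0015, 0, 0.01], [0, 0, 0], 0], [[-0.0015, 0, 0.014], [0, 0, 0], 0], [[-0.0015, 0, 0.019], [0, 0, 0], 0], [[-0.0015, 0, 0.024], [0, 0, 0], 0], [[-0.0015, 0, 0.029], [0, 0, 0], 0], [[-0.0015, 0, 0.034], [0, 0, 0], 0], [[-0.0015, 0, 0.039], [0, 0, 0], 0], [[-0.0015, 0, 0.044], [0, 0, 0], 0], [[-0.0015, 0, 0.049], [0, 0, 0], 0], [[-0.0015, 0, 0.054], [0, 0, 0], 0], [[-0.0015, 0, 0.058], [0, 0, 0], 0], [[-0.0015, 0, 0.062], [0, 0, 0], 0], [[-0.0015, 0, 0.065], [0, 0, 0], 0], [[-0.0015, 0, 0.068], [0, 0, 0], 0], [[-0.0015, 0, 0.07], [0, 0, 0], 0], [[-0.0015, 0, 0.071], [0, 0, 0], 0], [[-0.0015, 0, 0.071], [0, 0, 0], 0]]'

```text
time_s: 4.83
tcp_pos: [0.5313, -0.1399, 0.0674]
eef_rot: [0.16, 0.689, -0.16, 0.689]
ft_force: [-0.5, 0.9, -27.4]
finger_gap: 0.0195
```

```bash
python3 - <<'E'
from h import *
s=robot.sense();print(s["time_s"],s["tcp_pos"],s["ft_force"],s["finger_gap"], (s["tcp_pos"]-np.array([.46868,-.10908,.06676]))@D)
print(s["ft_force"]@D,s["ft_force"]@Y)
E
```

```text
4.8333 [ 0.53125195 -0.1399429   0.06743172] [ -0.47360159   0.91047197 -27.37677052] 0.01952850030047635 0.06976913805163214
-0.8258595738270383 0.60927304818598
```

carry_out --steps '[[[0.001, 0, 0.001], [0, 0, 0], 0], [[0.001, 0, 0.002], [0, 0, 0], 0], [[0.001, 0, 0.003], [0, 0, 0], 0], [[0.001, 0, 0.003], [0, 0, 0], 0]]'

```text
time_s: 5.17
tcp_pos: [0.5314, -0.14, 0.0669]
eef_rot: [0.16, 0.691, -0.159, 0.687]
ft_force: [-23.0, 11.2, 22.1]
finger_gap: 0.0197
```

```bash
python3 - <<'E'
from h import *
s=robot.sense();print(s["time_s"],s["tcp_pos"],s["ft_force"],s["finger_gap"], (s["tcp_pos"]-np.array([.46868,-.10908,.06676]))@D)
print(s["ft_force"]@D,s["ft_force"]@Y)
E
```

```text
5.1667 [ 0.53140006 -0.14000802  0.06689852] [-23.0200735   11.24557119  22.05994575] 0.019704012703057643 0.06993079532396107
-25.620028048637867 -0.02859899183672463
```

carry_out --steps '[[[0, 0, 0], [0, 0, 0], 0], [[0, 0, 0], [0, 0, 0], 1], [[0, 0, 0], [0, 0, 0], 1], [[0, 0, 0], [0, 0, 0], 1], [[0, 0, 0], [0, 0, 0], 1], [[0, 0, 0], [0, 0, 0], 1], [[-0.02, 0, 0], [0, 0, 0], 1], [[-0.06, 0, 0], [0, 0, 0], 1], [[-0.1, 0, 0], [0, 0, 0], 1], [[-0.14, 0, 0], [0, 0, 0], 1], [[-0.18, 0, 0], [0, 0, 0], 1], [[-0.22, 0, -0.01], [0, 0, 0], 1], [[-0.25, 0, -0.02], [0, 0, 0], 1], [[-0.26, 0, -0.02], [0, 0, 0], 1], [[-0.26, 0, -0.02], [0, 0, 0], 1]]'

```text
time_s: 6.42
tcp_pos: [0.5159, -0.132, 0.3299]
eef_rot: [0.161, 0.689, -0.159, 0.688]
ft_force: [-0.2, 0.3, 0.1]
finger_gap: 0.0856
```

```bash
python3 - <<'E'
from h import *
s=robot.sense();print(s["time_s"],repr(s["tcp_pos"]),repr(s["eef_rot"]),s["ft_force"],s["finger_gap"])
cv2.imwrite("pics/w3.png",vision.get_image("wrist"))
cv2.imwrite("pics/sc3.png",vision.get_image("scene"))
b=vision.get_image("side");cv2.imwrite("pics/sd3.png",b)
b=b[155:275,270:410]; cv2.imwrite("pics/sd3c.png",cv2.resize(b,None,fx=5,fy=5,interpolation=cv2.INTER_CUBIC)[:600])
E
```

```text
6.4167 array([ 0.51590543, -0.13201853,  0.32988265]) array([ 0.1609332 ,  0.68939299, -0.15850779,  0.68826818]) [-0.23515109  0.3387551   0.05566181] 0.08559614259948879
```

View pics/w3.png

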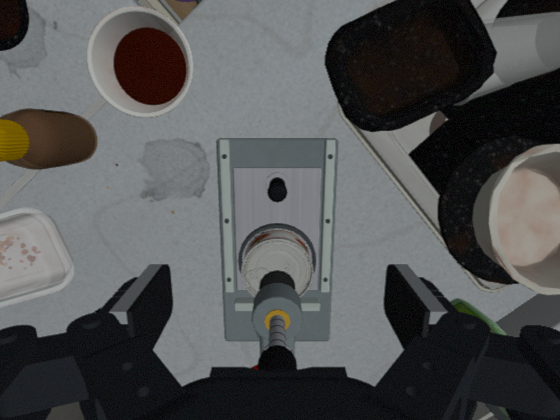

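View pics/sd3c.png

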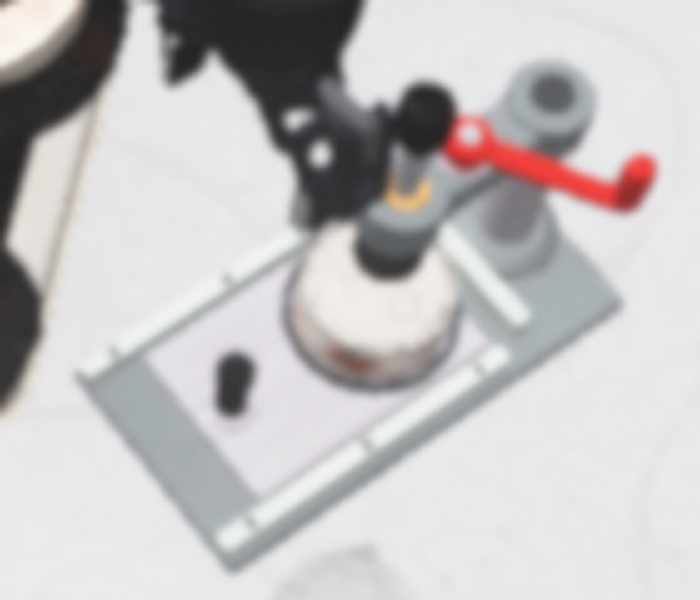

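View pics/sc3.png

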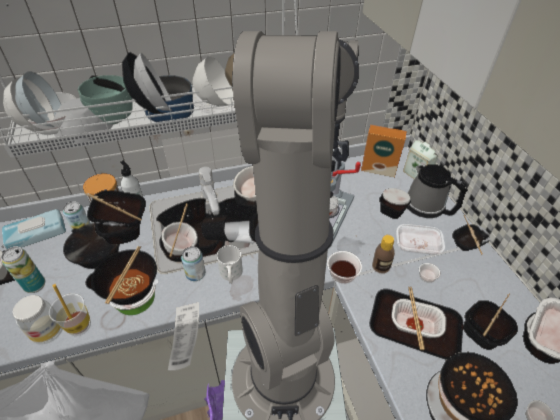

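```bash
python3 - <<'E'
from h import *
np.set_printoptions(precision=4,suppress=True)
s=dict(tcp_pos=[ 0.51590543, -0.13201853,  0.32988265],eef_rot=[ 0.1609332 ,  0.68939299, -0.15850779,  0.68826818])
c=cam("wrist",s)
for z in(.0685,.1,.1695,.2,.21,.218,.23,.237,.255,.26): print(z,proj(c,[.6212,-.184,z]))
sd=cam("side")
for z in(.2,.218,.237,.2595): print(z,(proj(sd,[.6212,-.184,z])-[270,155])*5)
a=cv2.imread("pics/w3.png")[250:390,210:350]; cv2.imwrite("pics/w3c.png",cv2.resize(a,None,fx=4,fy=4,interpolation=cv2.INTER_CUBIC))
E
```

```text
0.0685 [277.3334 272.0011]
0.1 [277.3856 284.2311]
0.1695 [277.5353 319.2295]
0.2 [277.6222 339.5503]
0.21 [277.6545 347.1137]
0.218 [277.682 353.538]
0.23 [277.7262 363.8639]
0.237 [277.7537 370.3072]
0.255 [277.8315 388.5031]
0.26 [277.8551 394.0234]
0.2 [410.9091 158.2722]
0.218 [415.9865 139.7337]
0.237 [421.493  119.6283]
0.2595 [428.218   95.0742]
```

View pics/w3c.png

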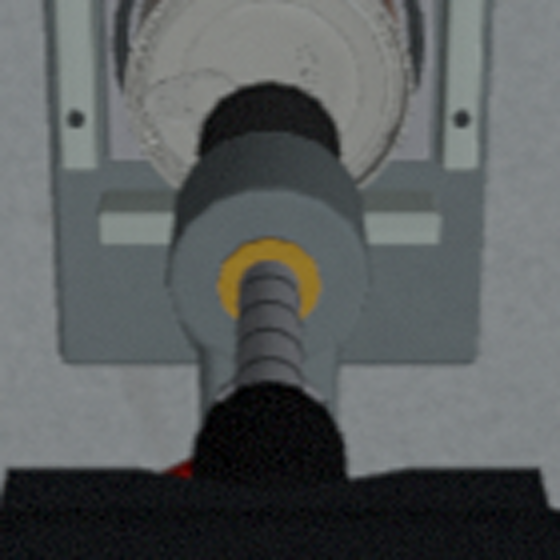

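```bash
python3 - <<'E'
from h import *
np.set_printoptions(precision=1,suppress=True)
s=dict(tcp_pos=[ 0.51590543, -0.13201853,  0.32988265],eef_rot=[ 0.1609332 ,  0.68939299, -0.15850779,  0.68826818])
c=cam("wrist",s);sd=cam("side");a=np.array([.6212,-.184,0])
th=np.linspace(0,6.28,60)
for k in(.230,.235,.24,.245,.25,.2595):
    f=[proj(c,a-.02*D+[0,0,z])[1] for z in(k-.136,k-.126)]
    ring=lambda z,C:np.array([proj(C,a+[.015*np.cos(t),.015*np.sin(t),z]) for t in th])
    w=ring(k-.019,c);q=(np.vstack([ring(k-.019,sd),ring(k+.019,sd)])-[270,155])*5
    print(k,"foot",np.array(f),"knob under top row",w.min(0),w.max(0),"side",q.min(0),q.max(0))
E
```

```text
0.23 foot [265.4 269.2] knob under top row [259.1 331.7] [296.2 363.7] side [383.8  80.5] [456.1 173. ]
0.235 foot [267.3 271.2] knob under top row [258.8 335.5] [296.5 367.9] side [385.1  74.9] [457.7 167.9]
0.24 foot [269.2 273.2] knob under top row [258.5 339.4] [296.8 372.2] side [386.5  69.4] [459.4 162.7]
0.245 foot [271.2 275.3] knob under top row [258.2 343.4] [297.2 376.7] side [387.8  63.7] [461.  157.5]
0.25 foot [273.2 277.4] knob under top row [257.9 347.6] [297.6 381.4] side [389.1  58.1] [462.7 152.3]
0.2595 foot [277.2 281.6] knob under top row [257.2 356.1] [298.3 390.7] side [391.7  47.2] [465.8 142.2]
```

```bash
python3 - <<'E'
from h import *
s=robot.sense();print(s["tcp_pos"])
for z in(.33,.242):print(rel([.6217,-.184,z],want(D)))
E
```

```text
[ 0.51475596 -0.13177395  0.32596135]
(array([-0.0049,  0.0002,  0.119 ]), array([-0.02, -0.43,  0.03]))
(array([0.0831, 0.0002, 0.1196]), array([-0.02, -0.43,  0.03]))
```

carry_out --steps '[[[-0.005, 0, 0.04], [0, 0, 0], 1], [[-0.005, 0, 0.08], [0, -0.4, 0], 1], [[-0.005, 0, 0.119], [0, -0.4, 0], 1], [[-0.005, 0, 0.119], [0, -0.4, 0], 1], [[-0.005, 0, 0.119], [0, -0.4, 0], 1], [[0.03, 0, 0.1195], [0, -0.4, 0], 1], [[0.06, 0, 0.1195], [0, -0.4, 0], 1], [[0.083, 0, 0.1195], [0, -0.4, 0], 1], [[0.083, 0, 0.1195], [0, -0.4, 0], 1], [[0.083, 0, 0.1195], [0, -0.4, 0], 1]]'

```text
time_s: 7.4
tcp_pos: [0.6203, -0.1839, 0.2414]
eef_rot: [0.16, 0.69, -0.16, 0.688]
ft_force: [0.8, -0.3, 1.5]
finger_gap: 0.0852
```

```bash
python3 - <<'E'
from h import *
s=robot.sense();print(s["time_s"],s["tcp_pos"],s["ft_force"])
print(rel([.6217,-.184,.242],want(D)))
cv2.imwrite("pics/w4.png",vision.get_image("wrist"))
b=vision.get_image("side")[125:275,270:410]; cv2.imwrite("pics/sd4c.png",cv2.resize(b,None,fx=4,fy=4,interpolation=cv2.INTER_CUBIC))
E
```

```text
7.4 [ 0.62034272 -0.1838834   0.24143771] [ 0.78616493 -0.34791355  1.46204557]
(array([-0.0006,  0.0005,  0.0013]), array([-0.04, -0.17,  0.08]))
```

View pics/w4.png

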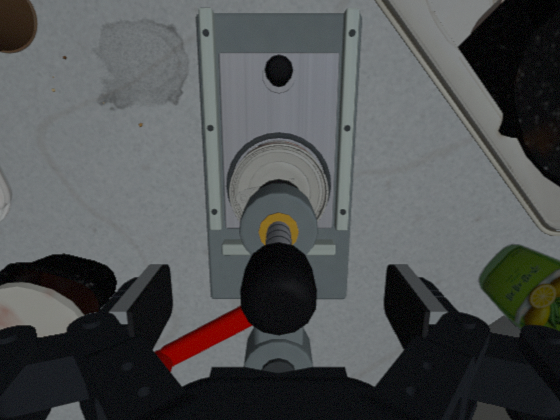

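View pics/sd4c.png

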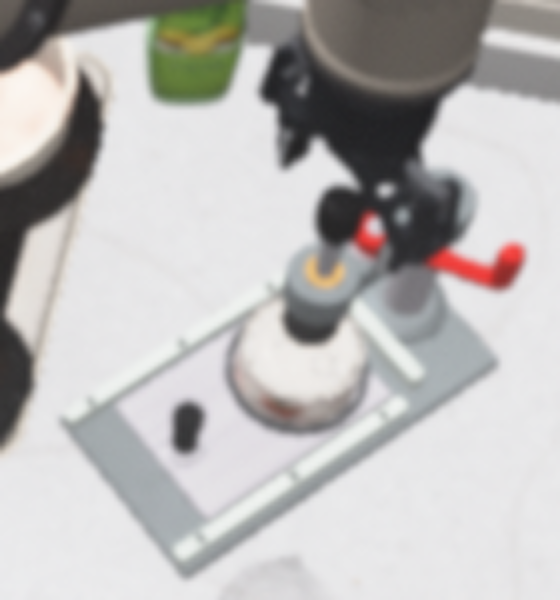

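carry_out --steps '[[[0, 0, 0.001], [0, 0, 0], 0], [[0, 0, 0.001], [0, 0, 0], 0], [[0, 0, 0.001], [0, 0, 0], 0], [[0, 0, 0.001], [0, 0, 0], 0], [[0, 0, 0.001], [0, 0, 0], 0], [[0, 0, 0.001], [0, 0, 0], 0], [[0, 0, 0.001], [0, 0, 0], 0]]'

```text
time_s: 8.08
tcp_pos: [0.6227, -0.1849, 0.2438]
eef_rot: [0.16, 0.688, -0.16, 0.689]
ft_force: [-0.8, -0.6, 2.2]
finger_gap: 0.0274
```

```bash
python3 - <<'E'
from h import *
s=robot.sense();print(s["time_s"],s["tcp_pos"],s["ft_force"],s["finger_gap"],s["torque"])
cv2.imwrite("pics/w5.png",vision.get_image("wrist"))
E
```

```text
8.0833 [ 0.62269834 -0.1849219   0.24380424] [-0.84394474 -0.64788306  2.1942044 ] 0.027361692899804637 [-0.22438548  0.04119494  0.01651547]
```

View pics/w5.png

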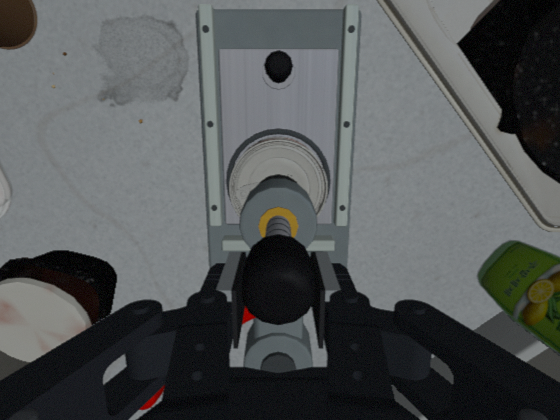

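carry_out --steps '[[[0.002, 0, 0], [0, 0, 0], 0], [[0.005, 0, 0], [0, 0, 0], 0], [[0.008, 0, 0], [0, 0, 0], 0], [[0.011, 0, 0], [0, 0, 0], 0], [[0.014, 0, 0], [0, 0, 0], 0], [[0.017, 0, 0], [0, 0, 0], 0], [[0.02, 0, 0], [0, 0, 0], 0], [[0.022, 0, 0], [0, 0, 0], 0], [[0.024, 0, 0], [0, 0, 0], 0], [[0.025, 0, 0], [0, 0, 0], 0], [[0.025, 0, 0], [0, 0, 0], 0]]'

```text
time_s: 9.05
tcp_pos: [0.6227, -0.1849, 0.2184]
eef_rot: [0.16, 0.689, -0.16, 0.689]
ft_force: [1.9, -0.6, -4.0]
finger_gap: 0.0275
```

```bash
python3 - <<'E'
from h import *
np.set_printoptions(precision=1,suppress=True)
s=robot.sense();print(s["time_s"],s["tcp_pos"]*1000,s["ft_force"],s["finger_gap"])
im=vision.get_image("wrist")
cv2.imwrite("pics/w6.png",im)
b=vision.get_image("side")[125:275,270:410]; cv2.imwrite("pics/sd6c.png",cv2.resize(b,None,fx=4,fy=4,interpolation=cv2.INTER_CUBIC))
E
```

```text
9.05 [ 622.7 -184.9  218.4] [ 1.9 -0.6 -4. ] 0.02750614690678758
```

View pics/w6.png

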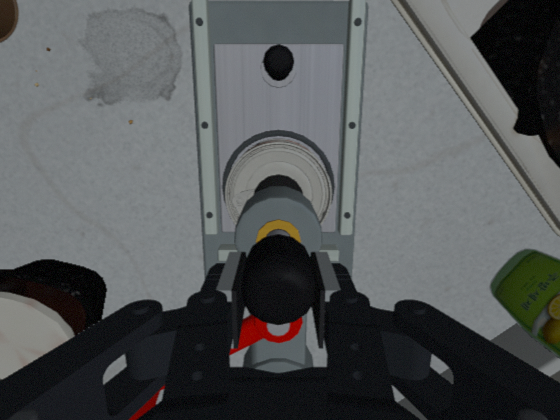

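View pics/sd6c.png

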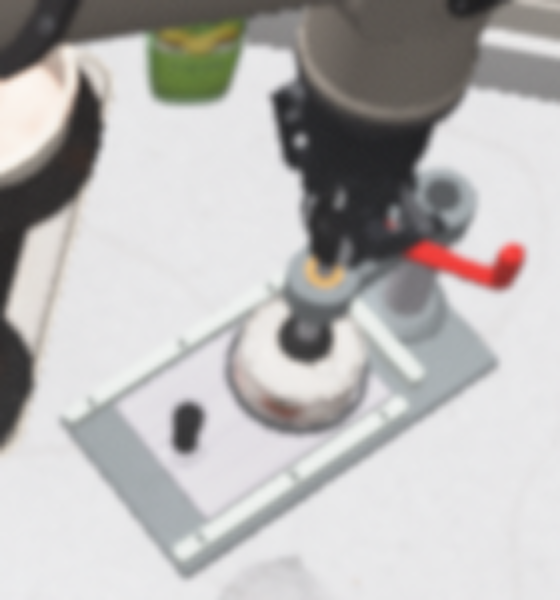

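carry_out --steps '[[[0.001, 0, 0], [0, 0, 0], 0], [[0.002, 0, 0], [0, 0, 0], 0], [[0.003, 0, 0], [0, 0, 0], 0], [[0.004, 0, 0], [0, 0, 0], 0], [[0.005, 0, 0], [0, 0, 0], 0], [[0.006, 0, 0], [0, 0, 0], 0]]'

```text
time_s: 9.65
tcp_pos: [0.6227, -0.1849, 0.2124]
eef_rot: [0.16, 0.688, -0.16, 0.689]
ft_force: [-0.6, -0.0, 1.6]
finger_gap: 0.0273
```

carry_out --steps '[[[0.0007, 0, 0], [0, 0, 0], 0], [[0.0014, 0, 0], [0, 0, 0], 0], [[0.002, 0, 0], [0, 0, 0], 0]]'

```text
time_s: 9.9
tcp_pos: [0.6227, -0.185, 0.2108]
eef_rot: [0.16, 0.688, -0.16, 0.689]
ft_force: [-6.2, 2.9, 16.2]
finger_gap: 0.0274
```

carry_out --steps '[[[0.0005, 0, 0], [0, 0, 0], 0], [[0.001, 0, 0], [0, 0, 0], 0]]'

```text
time_s: 10.07
tcp_pos: [0.6228, -0.1849, 0.2108]
eef_rot: [0.16, 0.688, -0.16, 0.689]
ft_force: [-8.4, 2.9, 22.6]
finger_gap: 0.0276
```

carry_out --steps '[[[0, 0, 0], [0, 0, 0], 0], [[0, 0, 0], [0, 0, 0], 0.7], [[0, 0, 0], [0, 0, 0], 0.7], [[0, 0, 0], [0, 0, 0], 0.7], [[0, 0, 0], [0, 0, 0], 0.7], [[-0.02, 0, 0], [0, 0, 0], 0.7], [[-0.05, 0, 0], [0, 0, 0], 0.7], [[-0.08, 0, 0], [0, 0, 0], 0.7], [[-0.09, 0, 0], [0, 0, 0], 0.7], [[-0.09, 0, 0], [0, 0, 0], 0.7]]'

```text
time_s: 10.9
tcp_pos: [0.6237, -0.1855, 0.3037]
eef_rot: [0.16, 0.687, -0.16, 0.691]
ft_force: [-0.2, -0.4, -0.8]
finger_gap: 0.0597
```

```bash
python3 - <<'E'
from h import *
np.set_printoptions(precision=3,suppress=True)
s=robot.sense();print(s["time_s"],s["tcp_pos"]*1000,s["ft_force"],s["finger_gap"],s["joint_positions"])
cv2.imwrite("pics/w7.png",vision.get_image("wrist"))
b=vision.get_image("side")[125:275,270:410]; cv2.imwrite("pics/sd7c.png",cv2.resize(b,None,fx=4,fy=4,interpolation=cv2.INTER_CUBIC))
E
```

```text
10.9 [ 623.685 -185.532  303.721] [-0.187 -0.411 -0.806] 0.05972787305676149 [-0.279  0.388  0.635  1.627 -0.245  1.201  1.523]
```

View pics/w7.png

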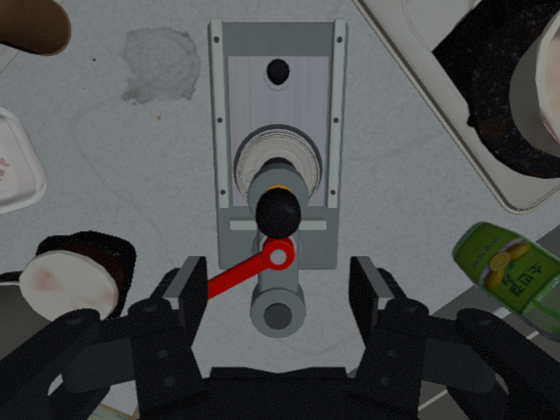

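View pics/sd7c.png

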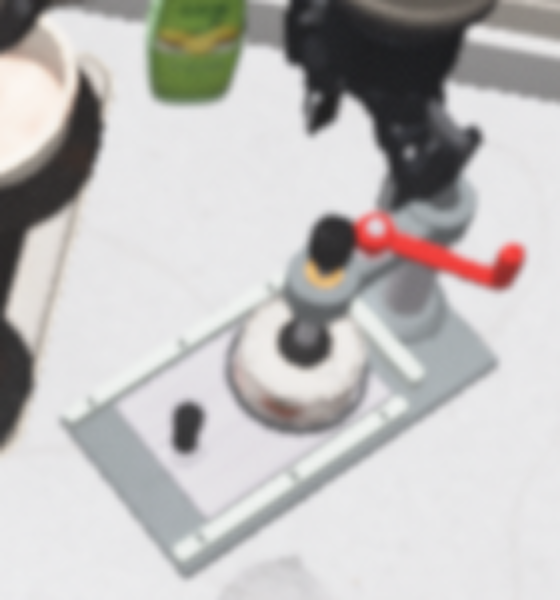

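```bash
python3 - <<'E'
from h import *
np.set_printoptions(precision=4,suppress=True)
sd=cam("side");p=(270+332/4,125+240/4)
for z in(.2,.2045,.21): print(z,(proj(sd,[.6222,-.1845,z])-[270,125])*4)
print(rel([.6627,-.2864,.30],want(-Y)))
E
```

```text
0.2 [330.1083 245.7406]
0.2045 [331.1181 242.0672]
0.21 [332.3612 237.5449]
(array([ 0.0005, -0.0735,  0.0807]), array([89.97,  0.02, -0.1 ]))
```

carry_out --steps '[[[0, -0.02, 0.02], [7, 0, 0], 0.7], [[0, -0.04, 0.04], [14, 0, 0], 0.7], [[0, -0.06, 0.06], [21, 0, 0], 0.7], [[0, -0.0735, 0.081], [28, 0, 0], 0.7], [[0, -0.0735, 0.081], [35, 0, 0], 0.7], [[0, -0.0735, 0.081], [42, 0, 0], 0.7], [[0, -0.0735, 0.081], [49, 0, 0], 0.7], [[0, -0.0735, 0.081], [56, 0, 0], 0.7], [[0, -0.0735, 0.081], [63, 0, 0], 0.7], [[0, -0.0735, 0.081], [70, 0, 0], 0.7], [[0, -0.0735, 0.081], [77, 0, 0], 0.7], [[0, -0.0735, 0.081], [84, 0, 0], 0.7], [[0, -0.0735, 0.081], [90, 0, 0], 0.7], [[0, -0.0735, 0.081], [90, 0, 0], 0.7], [[0, -0.0735, 0.081], [90, 0, 0], 0.7]]'

```text
time_s: 12.25
tcp_pos: [0.6627, -0.2862, 0.299]
eef_rot: [-0.599, -0.375, 0.6, -0.375]
ft_force: [-0.2, -0.2, 0.3]
finger_gap: 0.0598
```

```bash
python3 - <<'E'
from h import *
np.set_printoptions(precision=4,suppress=True)
s=robot.sense();print(s["time_s"],s["tcp_pos"],repr(s["eef_rot"]),s["finger_gap"],s["joint_positions"])
cv2.imwrite("pics/w8.png",vision.get_image("wrist"))
c=cam("wrist",s)
for z in(.18,.2,.218): print(z,proj(c,[.6627,-.2864,z]))
print(rel([.6627,-.2864,.205],want(-Y)))
E
```

```text
12.25 [ 0.6627 -0.2862  0.299 ] array([-0.5994, -0.3751,  0.5995, -0.3749]) 0.05978698702893507 [-0.2814  0.6507  0.9945  1.4607 -0.5506  1.3281  0.2985]
0.18 [277.4978 207.2337]
0.2 [277.445  214.9432]
0.218 [277.3897 223.0339]
(array([ 0.0944, -0.    ,  0.0001]), array([ 0.19, -0.02, -0.01]))
```

View pics/w8.png

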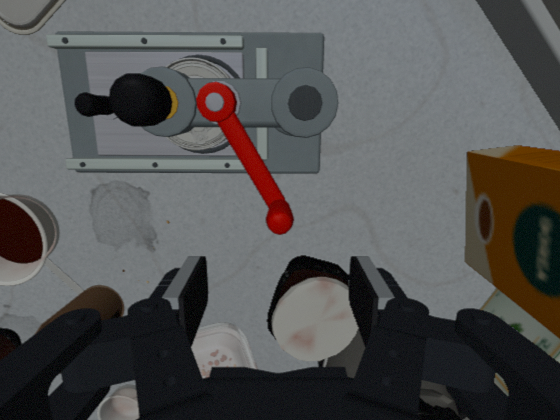

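carry_out --steps '[[[0.04, 0.001, -0.001], [0, 0, 0], 0.7], [[0.07, 0.001, -0.001], [0, 0, 0], 0.7], [[0.094, 0.001, -0.001], [0, 0, 0], 0.7], [[0.094, 0.001, -0.001], [0, 0, 0], 0.7], [[0.094, 0.001, -0.001], [0, 0, 0], 0.7]]'

```text
time_s: 12.72
tcp_pos: [0.6637, -0.2857, 0.2049]
eef_rot: [-0.599, -0.376, 0.599, -0.375]
ft_force: [-0.3, -0.7, 0.9]
finger_gap: 0.0599
```

```bash
python3 - <<'E'
from h import *
np.set_printoptions(precision=4,suppress=True)
s=robot.sense();print(s["time_s"],s["tcp_pos"],s["ft_force"])
cv2.imwrite("pics/w9.png",vision.get_image("wrist"))
c=cam("wrist",s)
for z in(.18,.2,.218): print(z,proj(c,[.6627,-.2864,z]))
E
```

```text
12.7167 [ 0.6637 -0.2857  0.2049] [-0.292  -0.6604  0.8699]
0.18 [275.8354 260.7392]
0.2 [275.4653 280.1769]
0.218 [275.0384 302.5957]
```

View pics/w9.png

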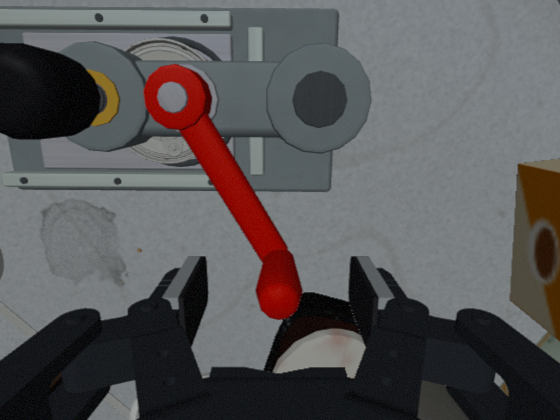

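carry_out --steps '[[[0, 0.001, -0.002], [0, 0, 0], 0.7], [[0, 0.001, -0.002], [0, 0, 0], 0], [[0, 0.001, -0.002], [0, 0, 0], 0], [[0, 0.001, -0.002], [0, 0, 0], 0], [[0, 0.001, -0.002], [0, 0, 0], 0], [[0, 0.001, -0.002], [0, 0, 0], 0], [[0, 0.001, -0.002], [0, 0, 0], 0]]'

```text
time_s: 13.35
tcp_pos: [0.6662, -0.2849, 0.2073]
eef_rot: [0.599, 0.375, -0.599, 0.376]
ft_force: [-0.8, 1.6, 6.4]
finger_gap: 0.0154
```

```bash
python3 - <<'E'
from h import *
np.set_printoptions(precision=4,suppress=True)
s=robot.sense();print(s["time_s"],s["tcp_pos"],s["ft_force"],s["finger_gap"])
cv2.imwrite("pics/w10.png",vision.get_image("wrist"))
H=np.array([.6222,-.1845,0])+.04*D
v=np.array(s["tcp_pos"])-H;x,y=v@D,v@Y;r=np.hypot(x,y);a0=.6-np.arctan2(x,-y);print(r,a0)
for rr in(r,.085):
  for a in np.linspace(a0,1.26,13)[1:]:
    p=H+rr*(np.sin(.6-a)*D-np.cos(.6-a)*Y);p[2]=s["tcp_pos"][2];print(round(a,3),rel(p)[0])
E
```

```text
13.35 [ 0.6662 -0.2849  0.2073] [-0.7864  1.6453  6.3779] 0.015403856408137087
0.08322182479430311 0.047464876723386396
0.149 [ 0.     -0.0074  0.004 ]
0.25 [ 0.     -0.0152  0.0073]
0.351 [-0.     -0.0232  0.0097]
0.452 [-0.     -0.0315  0.0113]
0.553 [-0.     -0.0399  0.0121]
0.654 [-0.     -0.0483  0.0121]
0.755 [-0.     -0.0566  0.0111]
0.856 [-0.0001 -0.0648  0.0094]
0.957 [-0.0001 -0.0728  0.0068]
1.058 [-0.0001 -0.0805  0.0034]
1.159 [-0.0001 -0.0879 -0.0007]
1.26 [-0.0001 -0.0947 -0.0055]
0.149 [ 0.     -0.0067  0.0056]
0.25 [ 0.     -0.0146  0.009 ]
0.351 [-0.     -0.0228  0.0115]
0.452 [-0.     -0.0312  0.0131]
0.553 [-0.     -0.0398  0.0139]
0.654 [-0.     -0.0484  0.0138]
0.755 [-0.     -0.0569  0.0129]
0.856 [-0.0001 -0.0653  0.0111]
0.957 [-0.0001 -0.0735  0.0085]
1.058 [-0.0001 -0.0813  0.005 ]
1.159 [-0.0001 -0.0888  0.0008]
1.26 [-0.0001 -0.0958 -0.0041]
```

View pics/w10.png

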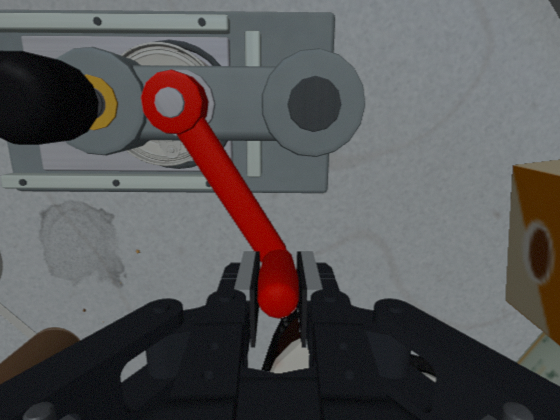

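carry_out --steps '[[[0, -0.002, 0.001], [0, 0, 0], 0], [[0, -0.0074, 0.004], [0, 0, 0], 0], [[0, -0.0115, 0.0058], [0, 0, 0], 0], [[0, -0.0152, 0.0073], [0, 0, 0], 0], [[0, -0.0192, 0.0086], [0, 0, 0], 0], [[0, -0.0232, 0.0097], [0, 0, 0], 0], [[0, -0.0275, 0.0106], [0, 0, 0], 0], [[0, -0.0315, 0.0113], [0, 0, 0], 0], [[0, -0.0357, 0.0118], [0, 0, 0], 0], [[0, -0.04, 0.0121], [0, 0, 0], 0], [[0, -0.044, 0.0122], [0, 0, 0], 0], [[0, -0.0483, 0.0121], [0, 0, 0], 0], [[0, -0.0525, 0.0117], [0, 0, 0], 0], [[0, -0.0566, 0.0111], [0, 0, 0], 0], [[0, -0.0607, 0.0103], [0, 0, 0], 0], [[0, -0.0648, 0.0094], [0, 0, 0], 0], [[0, -0.069, 0.0082], [0, 0, 0], 0], [[0, -0.0728, 0.0068], [0, 0, 0], 0]]'

```text
time_s: 14.9
tcp_pos: [0.5974, -0.2608, 0.2078]
eef_rot: [0.6, 0.374, -0.599, 0.376]
ft_force: [3.7, -7.7, 0.2]
finger_gap: 0.0159
```

```bash
cat > lv.py <<'E'
from h import *
np.set_printoptions(precision=4,suppress=True)
s=robot.sense();print(s["time_s"],s["tcp_pos"],s["ft_force"],s["finger_gap"])
H=np.array([.6222,-.1845,0])+.04*D
v=np.array(s["tcp_pos"])-H;x,y=v@D,v@Y;r=np.hypot(x,y);a0=.6-np.arctan2(x,-y);print(r,a0,"F along D,Y",np.dot(s["ft_force"],D),np.dot(s["ft_force"],Y))
for a in np.arange(a0+.04,1.32,.04):
    p=H+r*(np.sin(.6-a)*D-np.cos(.6-a)*Y);p[2]=s["tcp_pos"][2];print(round(a,3),rel(p)[0])
E
python3 lv.py
```

```text
14.9 [ 0.5974 -0.2608  0.2078] [ 3.6792 -7.7352  0.2242] 0.01586620252399
0.0845072252707847 0.9468205476437225 F along D,Y 6.707026452255621 -5.327843695000557
0.987 [-0.     -0.0032 -0.0012]
1.027 [-0.     -0.0063 -0.0026]
1.067 [-0.     -0.0093 -0.004 ]
1.107 [-0.     -0.0123 -0.0056]
1.147 [-0.0001 -0.0152 -0.0073]
1.187 [-0.0001 -0.018  -0.0092]
1.227 [-0.0001 -0.0208 -0.0111]
1.267 [-0.0001 -0.0235 -0.0132]
1.307 [-0.0001 -0.0261 -0.0153]
```

carry_out --steps '[[[0, -0.0032, -0.0012], [0, 0, 0], 0], [[0, -0.0063, -0.0026], [0, 0, 0], 0], [[0, -0.0093, -0.004], [0, 0, 0], 0], [[0, -0.0123, -0.0056], [0, 0, 0], 0], [[0, -0.0152, -0.0073], [0, 0, 0], 0], [[0, -0.018, -0.0092], [0, 0, 0], 0]]'

```text
time_s: 15.4
tcp_pos: [0.5853, -0.2455, 0.2081]
eef_rot: [0.6, 0.373, -0.599, 0.377]
ft_force: [4.5, -8.0, -3.5]
finger_gap: 0.0151
```

```bash
python3 lv.py
```

```text
15.4 [ 0.5853 -0.2455  0.2081] [ 4.4816 -8.0294 -3.5166] 0.015139235311933877
0.0847835214731536 1.1777138951021495 F along D,Y 7.557067675290222 -5.23896910508077
1.218 [-0.     -0.0028 -0.0019]
1.258 [-0.     -0.0055 -0.0039]
1.298 [-0.0001 -0.0082 -0.0061]
```

carry_out --steps '[[[0, -0.0014, -0.001], [0, 0, 0], 0], [[0, -0.0028, -0.0019], [0, 0, 0], 0], [[0, -0.0035, -0.0024], [0, 0, 0], 0], [[0, -0.0035, -0.0024], [0, 0, 0], 0]]'

```text
time_s: 15.73
tcp_pos: [0.5835, -0.2431, 0.2082]
eef_rot: [0.6, 0.372, -0.599, 0.378]
ft_force: [7.8, -9.4, -10.3]
finger_gap: 0.0161
```

```bash
python3 lv.py
```

```text
15.7333 [ 0.5835 -0.2431  0.2082] [  7.7513  -9.3664 -10.3372] 0.01605573888211131
0.08513277877972843 1.2128333197657604 F along D,Y 11.081533043172618 -5.00114806653267
1.253 [-0.     -0.0027 -0.002 ]
1.293 [-0.0001 -0.0054 -0.0041]
```

carry_out --steps '[[[0, -0.0014, -0.001], [0, 0, 0], 0], [[0, -0.0027, -0.0018], [0, 0, 0], 0], [[0, -0.0027, -0.0018], [0, 0, 0], 0]]'

```text
time_s: 15.98
tcp_pos: [0.5832, -0.2427, 0.2085]
eef_rot: [0.601, 0.369, -0.599, 0.38]
ft_force: [18.6, -20.2, -21.0]
finger_gap: 0.0156
```

```bash
python3 lv.py
```

```text
15.9833 [ 0.5832 -0.2427  0.2085] [ 18.6108 -20.2078 -21.0125] 0.015590883230533417
0.08517002545983456 1.2184490644624386 F along D,Y 25.603228469973832 -9.959522498400778
1.258 [-0.0001 -0.0027 -0.002 ]
1.298 [-0.0001 -0.0054 -0.0042]
```

carry_out --steps '[[[0, 0, 0], [0, 0, 0], 0], [[0, 0, 0], [0, 0, 0], 0.5], [[0, 0, 0], [0, 0, 0], 0.5], [[0, 0, 0], [0, 0, 0], 0.5], [[0, 0, 0], [0, 0, 0], 0.5], [[-0.02, 0, 0], [0, 0, 0], 0.5], [[-0.06, 0, 0], [0, 0, 0], 0.5], [[-0.1, 0, 0], [0, 0, 0], 0.5], [[-0.13, 0, 0], [0, 0, 0], 0.5], [[-0.13, 0, 0], [0, 0, 0], 0.5], [[-0.13, 0, 0], [0, 0, 0], 0.5]]'

```text
time_s: 16.9
tcp_pos: [0.5824, -0.2414, 0.3401]
eef_rot: [0.601, 0.368, -0.598, 0.38]
ft_force: [-0.1, -0.7, -0.1]
finger_gap: 0.0425
```

```bash
python3 - <<'E'
from h import *
np.set_printoptions(precision=4,suppress=True)
s=robot.sense();print(s["time_s"],s["tcp_pos"],s["ft_force"],s["finger_gap"])
cv2.imwrite("pics/w11.png",vision.get_image("wrist"))
c=cam("wrist",s)
H=np.array([.6222,-.1845,0])+.04*D
for a in(1.1,1.2):
  p=H+.085*(np.sin(.6-a)*D-np.cos(.6-a)*Y);p[2]=.218;print(a,proj(c,p))
cv2.imwrite("pics/sd11.png",vision.get_image("side"))
E
```

```text
16.9 [ 0.5824 -0.2414  0.3401] [-0.1281 -0.7219 -0.1067] 0.042517753058637156
1.1 [288.1163 212.9709]
1.2 [278.2891 207.1802]
```

View pics/w11.png

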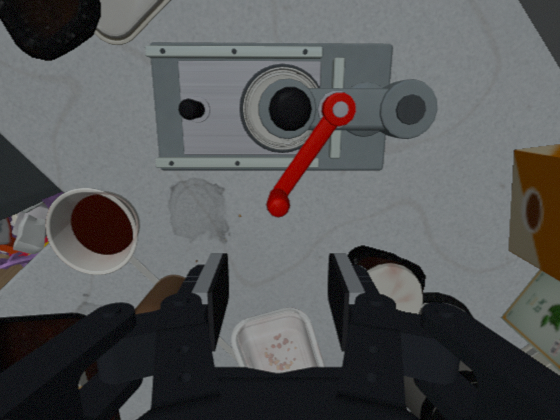

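View pics/sd11.png

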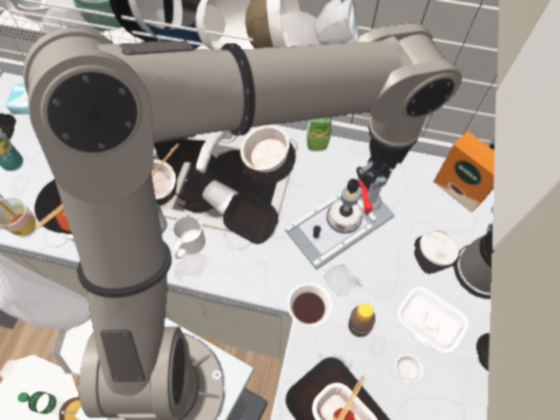

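```bash
python3 - <<'E'
import cv2
b=cv2.imread("pics/sd11.png")[125:275,270:410]; a=cv2.imread("pics/sd7c.png")
cv2.imwrite("pics/cmp.png",cv2.resize(cv2.hconcat([a,cv2.resize(b,None,fx=4,fy=4,interpolation=cv2.INTER_CUBIC)]),(800,428)))
E
```

```text
(no output)
```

View pics/cmp.png

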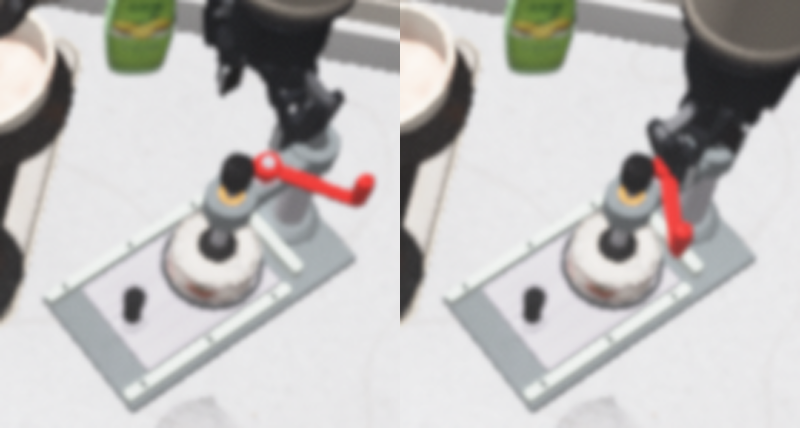

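The tray is home and the rod hasn't moved since it was lowered. Its foot is on the lid, the lever is at its stop, and the gripper is clear. I'm handing the job in.

```bash
python3 -c "
from plant import robot
print(robot.job_done())"
```

```text
the job is handed in; nothing more can be done
None
```

The tin is ready for opening, and I handed the job in at about 17 s of the 54 s allowed.

- **Tray:** I slid it in by its handle. It travelled 69.9 mm and then held against about 26 N without moving, so it is fully home.
- **Rod:** I lowered it by its knob until it stopped moving at 16 to 23 N, which was the foot meeting the lid. The side camera put the knob centre at about 205 mm, the height expected with the foot on the tin, and it had not shifted after the lever was turned.
- **Lever:** I swung it round until it held against about 26 N. The arm's position gave about 1.2 rad, and the last wrist picture agreed to within about 2 pixels.

The last pictures show the tin upright and the mug, bottle and bowl where they started; the arm hid the can in the final view. The gripper was clear of the holder. None of the checks disagreed.

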